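# Hang the drop front on the tool chest and hold it for the pins

## Task

Hang the tool chest's drop front, the panel with two hinge leaves that stands in the notched rack: lift it out and set it gently upright on the chest's front rail, hinges outward and flush against the front edges of the side walls, so that both its knuckles drop fully into the gaps of the rail's hinges and the pin holes line up. Finish holding it there with the gripper, still and aligned, so that I can slip in the pins; do not let go. Leave the other boards, the tools and everything else on the bench where they are.

Things in the scene. Friction and masses are not known exactly. Their poses are not given: they have to be found in the camera images.
- chest: drop-front tool chest of 12 mm plywood, fast on the bench, 250 mm wide, 180 high, 186 deep behind the rail's middle; open at the top and, above a low front rail, at the front (the side away from the robot). Origin on the bench under the middle of the rail; x points straight out of the front, y along the rail, z up. Two 64 mm hinge leaves are screwed to the rail's front face
- rail_top (a point): middle of the front rail's top edge, 50 mm above the chest's origin. The rail is 250 mm long (y), 12 mm thick (x from -6 to +6 mm). The side walls (y = +-113 to +-125 mm) stand up behind it, front edges at x = -6 mm, tops 130 mm above the rail: the flap stood on the rail and pushed back against them is flush with the rail. Inside, 90 mm behind the walls' front edges is free for a finger
- chest_eye_left (a point): centre of the pin hole of the rail's hinge at y = +80 mm, on the hinge axis (along y), midway between its two knuckles: 13.5 mm in front of the chest's origin, 50 mm up, level with the rail's top. The knuckles are 12 mm in diameter, 21 mm long, with a 22 mm gap between them, edges chamfered 2.5 mm; they stand only 1.5 mm clear of the flush flap's face. Axes as the chest's
- chest_eye_right (a point): the same for the rail's hinge at y = -80 mm
- flap: the chest's drop front: wooden panel 250 mm wide (y), 12 mm thick (x from -6 to +6 mm), 130 mm tall, 0.3 to 0.5 kg, standing upright in one of the rack's three notches, hinge side facing away from the robot. Origin at the middle of its lower edge; x points out of the hinge side, z up. Hinge leaves low on its +x face, centred at y = -80 and +80 mm
- flap_top (a point): middle of the flap's upper edge, 130 mm above its origin. The upper 85 mm of the panel's middle are free to be pinched from above across the 12 mm thickness. Axes as the flap's
- flap_eye_left (a point): centre of the hole in the flap's knuckle at y = +80 mm: 13.5 mm in front of the flap's origin, level with its lower edge. The knuckle is 12 mm in diameter, 19 mm long, so it reaches 6 mm below that edge; chamfered 2.5 mm. With the flap standing on the rail, flush, it sits in the rail hinge's gap with 1.5 mm to spare at either end and the holes in line
- flap_eye_right (a point): the same for the flap's knuckle at y = -80 mm
- rack: wooden rack, fast on the bench: two notched runners along x, 222 mm long, 76 mm wide over both, 45 mm high, with three notches 75 mm apart (x = -75, 0 and +75 mm), each 13.6 mm wide and 30 mm deep (floor 15 mm above the bench). A board stands across both runners in each notch. Origin on the bench under its centre
- shelf_board: plain plywood board, 226 mm wide, 105 mm tall, 12 mm thick, no hinges; stands in one of the rack's notches beside the flap. Origin at the middle of its lower edge, x through its thickness, z up
- divider: plain plywood board, 170 mm wide, 120 mm tall, 12 mm thick, no hinges; stands in one of the rack's notches beside the flap. Origin at the middle of its lower edge, x through its thickness, z up
- pin_dish: round steel parts dish, 104 mm across, 22 mm high, with the two hinge pins in it; bystander. Origin at the centre of its underside
- hammer: hammer, 280 mm long, lying on the bench; bystander
- screwdriver: screwdriver, 200 mm long, lying on the bench; bystander
- screw_jar: glass jar, 68 mm across, 85 mm high; bystander. Origin at the centre of its underside
- tape_measure: tape measure, 68 x 34 mm, 66 mm high; bystander. Origin at the centre of its underside
- offcut: square pine offcut, 140 x 38 x 38 mm, lying on the bench; bystander. Origin at the centre of its underside

How it is judged:
By the outcome, as a careful person would: the job done as asked, in the order asked, and still so for the second after the job is handed in, while the arm keeps its last pose, push and grip.
It also fails if it takes over 45 s, if anything falls off the work surface, if the arm or the gripper's body presses on something with over 40 N, if the wrist force passes 120 N, or if a joint passes its speed limit or range.

## Robot

A 7-joint arm with a two-finger parallel gripper is mounted at the origin on the work surface. World frame = base frame: x ahead of the robot, y to its left, z up, the work surface at z = 0. Lengths are in m, angles in rad, forces in N, time in s.
With the tool pointing down it reaches from about 0.35 to 0.9 m from the base axis. Payload 8.1 kg.
Tool frame: the origin (TCP) lies between the finger pads; the fingertips stand 8 mm ahead of it and the grasp point (between the pads) lies 11 mm behind it (robot.tip_extent is the z of the fingertips in the tool frame, in m); z points along the fingers, y is the line along which they close (so a half turn about z gives the same grasp; the last joint's range is limited). The gripper opens to 85 mm and grips with 20 to 120 N. Pads are 22 mm wide; open, the fingers measure 114 mm over their backs; the gripper's body (76 mm by 85 mm) begins 54 mm behind the grasp point. The pads swing forward as they close: fully open they stand 13 mm farther back than shut.
Start: joints at [1.204, 0.434, 0.025, 1.573, -0.012, 1.134, -0.075], TCP at [0.163, -0.603, 0.239] pointing down, gripper open.
Joint ranges: [-2.62, 2.62], [-0.44, 2.09], [-1.27, 1.32], [0.08, 2.57], [-1.32, 4.46], [0.12, 2], [-2.74, 2.74]. Speed limits (rad/s): [2.22, 2.22, 3.01, 3.01, 3.14, 3.14, 3.14].

## Interface

Orientations are given as a unit quaternion [x, y, z, w].
In Python, from bench import robot gives the robot as it stands.
- The arm moves only by the tool step_arm, never from a script. Its argument "steps" is a list that holds one entry, the list of rows, each a list of 7 numbers: the closure, from 0 (fully open) to 1 (shut), then the shift along the tool's x, y, z in m, then the turn, a rotation vector about the tool's x, y, z in rad. A call has 1 to 20 rows; each row is the pose to reach, as a shift and turn from the pose commanded when the call began, along the tool's axes at that moment; what a row does not reach only later rows make up. A row lasts 1/12 s, in which the tool goes at most 41.7 mm and 7.16 degrees, less where a joint would pass 70% of its speed; a pose out of reach is approached as far as the arm can. A call with a gripper value outside its range is refused whole. The fingers move at their own pace and stop on an object; "force" is the grip in N (left out, the last holds). Time passes only in rows, so rows that repeat a pose let the fingers close. It gives the time, the measured TCP pose, the force, the opening and the grip force at its end, in the units of the state.
- robot.state(): the state, without advancing time (a new reading comes with each control period).
- robot.camera(name): name is "side" or "top" or "wrist"; returns a dict with "img" (400x640x3 uint8, red, green, blue), "fx", "fy", "cx", "cy" (pixels), "dist_coeffs" ([k1, k2, p1, p2, k3] as OpenCV has them; the pictures are not rectified), "cam_to_world" (4x4, takes a point from camera to world coordinates); the wrist camera has in their place "tool_from_camera" (4x4, takes a point from camera to tool coordinates, whose origin is the TCP and whose axes are the flange's). Camera axes: x right, y down, z forward; pixel columns grow to the right and rows downward; lengths in m; the calibration is good to about 2 mm. A picture is of the moment at which its call begins: read the wrist's pose just before it. There is no depth.
- robot.job_done(): hands the job in; it is judged then, once.
The state is a dict: "clock": time; "joints": joint angles; "dq": joint speeds; "joint_efforts": joint torques, N m; "position": TCP position; "tool_rot": TCP orientation; "wrist_force": force on the tool from outside, world axes, zero at the start; "torque": the same for the moment, N m; "width": finger opening in m; "gripper_force": force on a finger pad.
Only numpy, scipy, OpenCV 4.12 (cv2) and the standard library are available. Lean on these libraries where they do the work, as an engineer would, in place of code of your own. Each camera call takes 0.05 s, during which the arm holds its last target. There are 200 camera calls.

## Working session

There is one attempt and no reset: what is moved stays moved. The work goes in short steps, Python scripts to look and compute and a tool call to move; the robot and the scene stay as the last step left them, time stands still between calls to the robot, and variables do not carry over. Pictures are saved under pics/ and viewed, at most 11 in all, crops included, and the job is handed in when it is done.

Besides the shell and the picture viewer there is one more tool, called after ">>>" by a JSON object that holds its "op" and its "data". step_arm: Moves the arm, as the interface text tells. Its arguments: {"type":"object","properties":{"steps":{"type":"array"},"force":{"type":"number"}},"required":["steps"]}

```bash
ls; mkdir -p pics; python3 - <<'E'
from bench import robot
import cv2, numpy as np
s=robot.state(); print({k:np.round(v,4).tolist() if not isinstance(v,(int,float)) else v for k,v in s.items()})
for n in("top","side"):
    c=robot.camera(n); cv2.imwrite(f"pics/{n}0.png",c["img"][:,:,::-1])
    print(n,c["fx"],c["fy"],c["cx"],c["cy"],c["dist_coeffs"],np.round(c["cam_to_world"],4).tolist())
    np.savez(f"{n}0.npz",**c)
E
```

```text
pics
{'clock': 0.0, 'joints': [1.2044, 0.4352, 0.025, 1.5741, -0.0116, 1.134, -0.0751], 'dq': [0.0005, -0.0004, 0.0016, 0.0016, -0.0005, -0.0009, -0.001], 'joint_efforts': [0.0002, -67.0454, 1.0252, -31.6208, 0.0156, 0.0126, 0.0], 'position': [0.1628, -0.6029, 0.2385], 'tool_rot': [0.9913, 0.1315, -0.0002, -0.0008], 'wrist_force': [0.6085, -0.8685, 0.3505], 'torque': [-0.017, -0.0048, 0.0159], 'gripper_force': 0.0, 'width': 0.08551254704735368}
top 506.0578550620128 506.0578550620128 315.309033394042 190.07437931626757 [0.00086396 0.         0.         0.         0.        ] [[0.0105, -0.9969, 0.0778, 0.516], [-0.9996, -0.0085, 0.0256, 0.0692], [-0.0248, -0.078, -0.9966, 1.4923], [0.0, 0.0, 0.0, 1.0]]
side 500.93834554967225 500.93834554967225 327.63052056558115 197.8104800465982 [-0.06230336  0.          0.          0.          0.        ] [[-0.4972, -0.5181, 0.696, -0.456], [-0.8676, 0.3013, -0.3955, 0.6694], [-0.0048, -0.8005, -0.5994, 1.0125], [0.0, 0.0, 0.0, 1.0]]
```

View pics/top0.png

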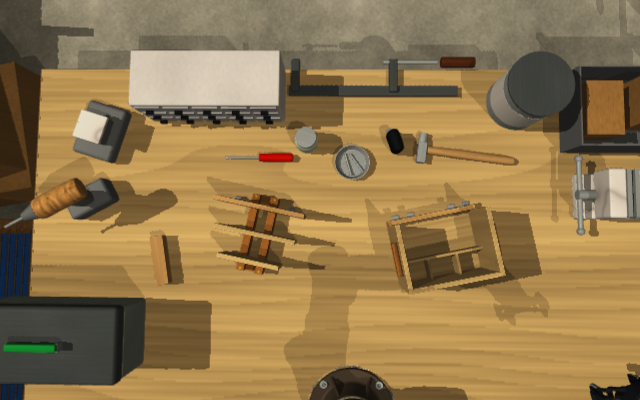

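View pics/side0.png

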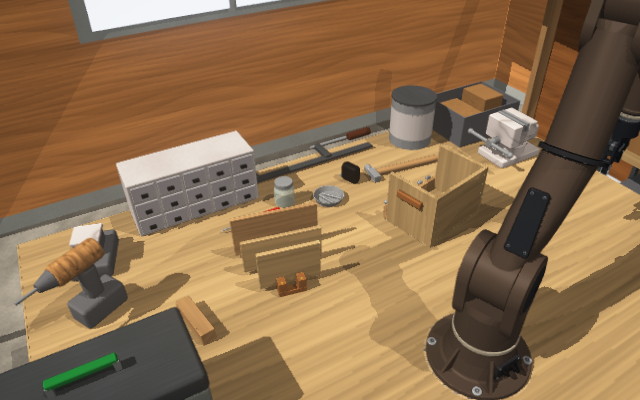

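```bash
python3 - <<'E'
import cv2
t=cv2.imread("pics/top0.png")
cv2.imwrite("pics/rack.png",cv2.resize(t[185:285,205:325],None,fx=6,fy=6,interpolation=cv2.INTER_CUBIC))
cv2.imwrite("pics/chest.png",cv2.resize(t[195:300,380:510],None,fx=5.7,fy=5.7,interpolation=cv2.INTER_CUBIC))
E
```

```text
(no output)
```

View pics/rack.png

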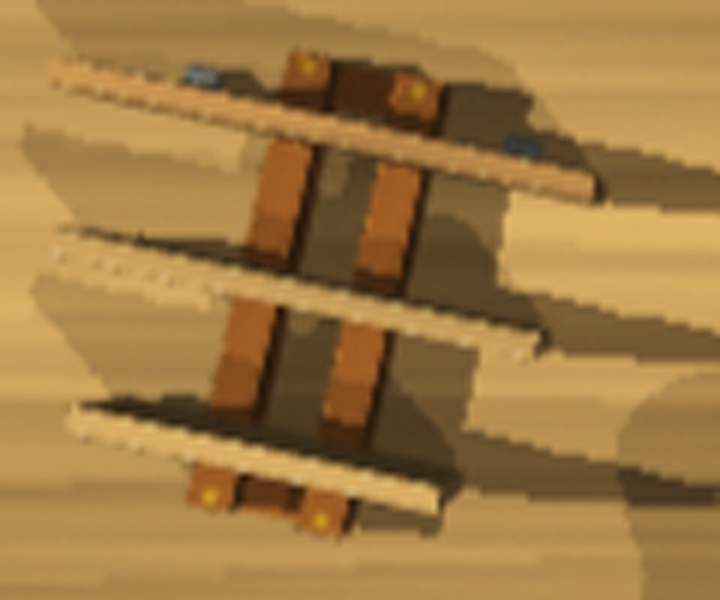

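View pics/chest.png

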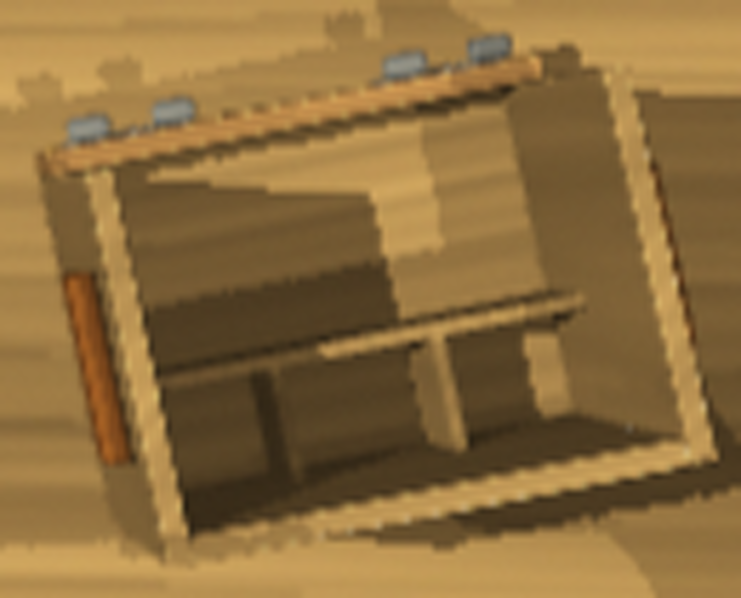

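The top picture shows the flap as the far board in the rack: its hinges are bluish at crop px (203,75) and (525,145), and its top edge runs from (52,72) to (597,187). In the chest crop the rail runs from (45,162) to (540,70), with knuckles at (88,128), (173,111), (405,65) and (490,47).

```bash
cat > h.py <<'E'
import cv2, numpy as np
from scipy.optimize import least_squares
from scipy.spatial.transform import Rotation as R
def ray(c,p,T=None):
    T=c["cam_to_world"] if T is None else T
    K=np.array([[c["fx"],0,c["cx"]],[0,c["fy"],c["cy"]],[0,0,1]],float)
    q=cv2.undistortPoints(np.array([[p]],float),K,np.array(c["dist_coeffs"],float))[0,0]
    return T[:3,3],T[:3,:3]@np.array([q[0],q[1],1])
def onz(c,p,z,T=None):
    o,d=ray(c,p,T); return o+d*(z-o[2])/d[2]
def proj(c,P,T=None):
    T=c["cam_to_world"] if T is None else T
    K=np.array([[c["fx"],0,c["cx"]],[0,c["fy"],c["cy"]],[0,0,1]],float)
    Q=(np.atleast_2d(P)-T[:3,3])@T[:3,:3]
    return cv2.projectPoints(Q,np.zeros(3),np.zeros(3),K,np.array(c["dist_coeffs"],float))[0][:,0]
def toworld(p,L):
    L=np.atleast_2d(L).astype(float); c,s=np.cos(p[2]),np.sin(p[2])
    return np.c_[p[0]+c*L[:,0]-s*L[:,1],p[1]+s*L[:,0]+c*L[:,1],L[:,2]]
def fit(obs,p0):
    # obs: list of (cam,T,local pts Nx3 (z world), pixels Nx2)
    f=lambda p:np.concatenate([(proj(c,toworld(p,L),T)-px).ravel() for c,T,L,px in obs])
    r=least_squares(f,p0,loss="soft_l1"); return r.x,f(r.x).reshape(-1,2)
E
python3 - <<'E'
from h import *
c=dict(np.load("top0.npz"))
f=lambda u,v,k,x0,y0:[(u+.5)/k-.5+x0,(v+.5)/k-.5+y0]
r=lambda u,v:f(u,v,6,205,185); h=lambda u,v:f(u,v,5.7,380,195)
A=onz(c,r(52,72),.145);B=onz(c,r(597,187),.145)
print("flap",A,B,(A+B)/2,np.hypot(*(A-B)[:2]),np.arctan2(*(A-B)[:2][::1])) 
L=[[0,.125,.05],[0,-.125,.05],[.0135,.1015,.056],[.0135,.0585,.056],[.0135,-.0585,.056],[.0135,-.1015,.056],[-.006,.119,.18],[-.006,-.119,.18]]
px=[h(*q) for q in [(45,160),(543,68),(88,126),(173,109),(405,63),(490,45),(100,172),(622,78)]]
p,e=fit([(c,None,np.array(L),np.array(px))],[.45,-.2,.1])
print("chest",p,"\n",e.round(1))
Lf=[[0,.125,.145],[0,-.125,.145]]
print(fit([(c,None,np.array(Lf),np.array([r(52,72),r(597,187)]))],[.55,.2,-.1]))
E
```

```text
flap [0.6012549 0.3774138 0.145    ] [0.5522933  0.13296622 0.145     ] [0.5767741  0.25519001 0.145     ] 0.24930274193195578 0.19767907960489983
chest [ 0.56125659 -0.22283473  0.1979156 ] 
 [[ 0.3  0.3]
 [-0.2 -0. ]
 [ 0.2  0. ]
 [ 0.3  0.1]
 [ 0.4  0.5]
 [ 0.5  0.8]
 [-0.7 -0.6]
 [-1.2 -1.4]]
(array([ 0.57677736,  0.25519468, -0.19769721]), array([[-0.12760344, -0.02865775],
       [ 0.12605117,  0.02659468]]))
```

```bash
cat >> h.py <<'E'
def snap(name):
    from bench import robot
    s=robot.state(); c=robot.camera("wrist")
    T=np.eye(4);T[:3,:3]=R.from_quat(s["tool_rot"]).as_matrix();T[:3,3]=s["position"]
    c["cam_to_world"]=T@c["tool_from_camera"]; c["tool"]=T
    np.savez(name+".npz",**c); cv2.imwrite(f"pics/{name}.png",c["img"][:,:,::-1]); return c
def plan(pos,yaw_y,pitch=0.):
    """shift and turn (tool axes) from the present pose to TCP pos, pointing down, tool y at world angle yaw_y"""
    from bench import robot
    s=robot.state(); R0=R.from_quat(s["tool_rot"])
    y=np.array([np.cos(yaw_y),np.sin(yaw_y),0]);z=np.array([0,0,-1.]);x=np.cross(y,z)
    R1=R.from_matrix(np.c_[x,y,z])
    return R0.inv().apply(np.array(pos)-s["position"]).round(4),(R0.inv()*R1).as_rotvec().round(4)
E
python3 - <<'E'
from h import *
c=snap("w0"); print(np.round(c["tool_from_camera"],4).tolist(),c["fx"],c["cx"],c["cy"],c["dist_coeffs"])
for y in(.198,.198-np.pi): print(plan([.54,-.21,.42],y))
for y in(-.198,-.198-np.pi): print(plan([.577,.255,.25],y))
E
```

```text
[[0.0003, -0.9549, -0.2968, 0.0768], [1.0, -0.0003, 0.0018, 0.0007], [-0.0018, -0.2968, 0.9549, -0.1353], [0.0, 0.0, 0.0, 1.0]] 360.7488221981003 317.07600410950255 197.19084721450835 [0.01524132 0.         0.         0.         0.        ]
(array([ 0.4666, -0.2813, -0.181 ]), array([-1.1000e-03, -8.0000e-04, -1.5051e+00]))
(array([ 0.4666, -0.2813, -0.181 ]), array([-8.0000e-04,  1.1000e-03,  1.6365e+00]))
(array([ 0.6236, -0.7204, -0.0105]), array([-1.1000e-03, -5.0000e-04, -1.1091e+00]))
(array([ 0.6236, -0.7204, -0.0105]), array([-6.0000e-04,  1.3000e-03,  2.0325e+00]))
```

```bash
python3 - <<'E'
from h import *
print(plan([.573,-.18,.30],.198))
E
```

```text
(array([ 0.5063, -0.3016, -0.061 ]), array([-1.1000e-03, -8.0000e-04, -1.5051e+00]))
```

>>> {"op": "step_arm", "data": {"steps": [[[0,0.1,-0.06,-0.06,0,0,-0.3],[0,0.2,-0.12,-0.06,0,0,-0.6],[0,0.3,-0.18,-0.06,0,0,-0.9],[0,0.4,-0.24,-0.06,0,0,-1.2],[0,0.506,-0.302,-0.061,0,0,-1.505],[0,0.506,-0.302,-0.061,0,0,-1.505],[0,0.506,-0.302,-0.061,0,0,-1.505],[0,0.506,-0.302,-0.061,0,0,-1.505],[0,0.506,-0.302,-0.061,0,0,-1.505],[0,0.506,-0.302,-0.061,0,0,-1.505],[0,0.506,-0.302,-0.061,0,0,-1.505],[0,0.506,-0.302,-0.061,0,0,-1.505],[0,0.506,-0.302,-0.061,0,0,-1.505],[0,0.506,-0.302,-0.061,0,0,-1.505],[0,0.506,-0.302,-0.061,0,0,-1.505],[0,0.506,-0.302,-0.061,0,0,-1.505],[0,0.506,-0.302,-0.061,0,0,-1.505],[0,0.506,-0.302,-0.061,0,0,-1.505],[0,0.506,-0.302,-0.061,0,0,-1.505],[0,0.506,-0.302,-0.061,0,0,-1.505]]]}}

```text
clock: 1.82
position: [0.5719, -0.1815, 0.3003]
tool_rot: [0.635, 0.773, -0.0, 0.0]
wrist_force: [0.5, -0.5, -0.3]
width: 0.0856
gripper_force: 0.0
```

```bash
python3 - <<'E'
from h import *
c=snap("w1"); cv2.imwrite("pics/w1b.png",cv2.resize(c["img"][:,:,::-1],None,fx=1.25,fy=1.25,interpolation=cv2.INTER_CUBIC))
p=[.5613,-.2228,.198]
for L in [[.0135,.08,.05],[.0135,-.08,.05],[-.006,.125,.18],[-.006,-.125,.18]]: print(proj(c,toworld(p,L)))
E
```

```text
[[311.2485452  117.65990876]]
[[312.20138969 256.0331194 ]]
[[278.3605384   65.97528358]]
[[288.13217255 370.96566857]]
```

View pics/w1b.png

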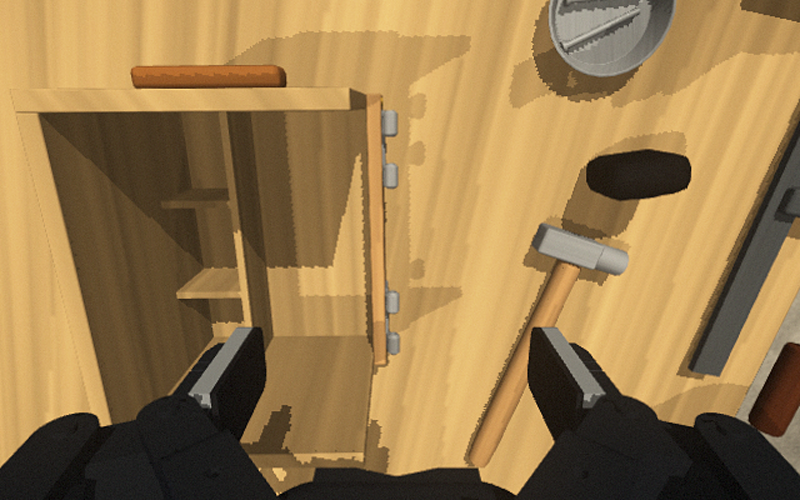

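```bash
python3 - <<'E'
from h import *
c=dict(np.load("w1.npz"))
g=lambda u,v:[(u+.5)/1.25-.5,(v+.5)/1.25-.5]
L=[[.0135,.08,.05],[.0135,-.08,.05],[-.006,.125,.18],[0,.125,.05],[0,-.125,.05]]
px=[g(390.5,149.5),g(391.5,322.5),g(350,88),g(375,95),g(381,364)]
p,e=fit([(c,None,np.array(L),np.array(px))],[.56,-.223,.2]);print(p,e.round(1).tolist())
p,e=fit([(c,None,np.array(L[:2]),np.array(px[:2]))],[.56,-.223,.2]);print(p,e.round(1).tolist())
# knuckle blobs: gray
im=c["img"].astype(int); sub=im[80:290,296:325]; m=(sub.max(2)-sub.min(2)<35)&(sub.max(2)>60)
n,_,st,ce=cv2.connectedComponentsWithStats(m.astype(np.uint8)*255)
print([(s.tolist(),q.round(1).tolist()) for s,q in zip(st[1:],ce[1:]) if s[4]>30])
# from TCP to flap grasp: above
print(plan([.577,.255,.30],-.198))
E
```

```text
[ 0.56378215 -0.22498855  0.20522144] [[0.3, 0.6], [1.3, 0.1], [0.3, -0.0], [-1.2, -1.1], [-1.0, 0.4]]
[ 0.56275928 -0.22464357  0.19775206] [[0.0, 0.2], [-0.0, -0.3]]
[([9, 8, 13, 63, 527], [14.8, 38.1]), ([12, 145, 11, 59, 396], [16.7, 175.4])]
(array([4.27e-01, 8.98e-02, 1.00e-04]), array([-2.000e-04,  6.000e-04,  3.938e-01]))
```

>>> {"op": "step_arm", "data": {"steps": [[[0,0.427,0.09,0.05,0,0,0.394],[0,0.427,0.09,0.05,0,0,0.394],[0,0.427,0.09,0.05,0,0,0.394],[0,0.427,0.09,0.05,0,0,0.394],[0,0.427,0.09,0.05,0,0,0.394],[0,0.427,0.09,0.05,0,0,0.394],[0,0.427,0.09,0.05,0,0,0.394],[0,0.427,0.09,0.05,0,0,0.394],[0,0.427,0.09,0.05,0,0,0.394],[0,0.427,0.09,0.05,0,0,0.394],[0,0.427,0.09,0.05,0,0,0.394],[0,0.427,0.09,0.05,0,0,0.394],[0,0.427,0.09,0.05,0,0,0.394],[0,0.427,0.09,0.05,0,0,0.394],[0,0.427,0.09,0.05,0,0,0.394],[0,0.427,0.09,0.05,0,0,0.394]]]}}

```text
clock: 3.2
position: [0.5777, 0.2544, 0.2505]
tool_rot: [0.774, 0.633, 0.0, 0.0]
wrist_force: [0.2, -0.4, 0.0]
width: 0.0853
gripper_force: 0.0
```

```bash
python3 - <<'E'
from h import *
c=snap("w2"); cv2.imwrite("pics/w2b.png",cv2.resize(c["img"][:,:,::-1],None,fx=1.25,fy=1.25,interpolation=cv2.INTER_CUBIC))
p=[.5768,.2552,-.198]
print(proj(c,toworld(p,[[0,.125,.145],[0,-.125,.145],[.0135,.08,.015],[.0135,-.08,.015]])))
E
```

```text
[[312.58691631  -4.59439583]
 [313.92871122 345.79224015]
 [327.99926962  78.707783  ]
 [326.7603335  230.68475233]]
```

View pics/w2b.png

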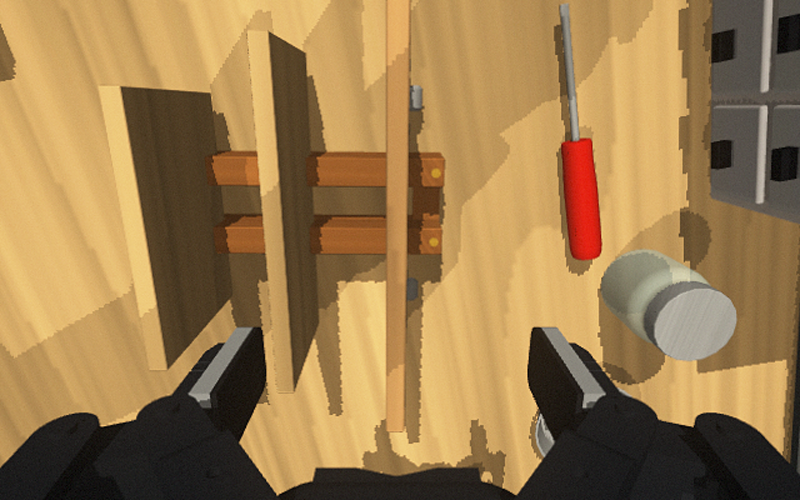

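```bash
python3 - <<'E'
from h import *
c=dict(np.load("w2.npz"))
g=lambda u,v:[(u+.5)/1.25-.5,(v+.5)/1.25-.5]
L=[[0,.118,.145],[0,-.125,.145],[.0135,.08,.015],[.0135,-.08,.015],[0,0,.145]]
px=[g(398.5,6),g(396.5,431),g(416,97),g(412,289),g(398,170)]
# columns only for points 0,4 : put rows from prediction iteratively
p=np.array([.577,.255,-.198])
for _ in range(20):
    q=proj(c,toworld(p,L)); px[0][1]=q[0,1]; px[4][1]=q[4,1]
    p,e=fit([(c,None,np.array(L),np.array(px))],p)
print(p,e.round(1).tolist())
print(plan([p[0],p[1],.099],p[2]))
E
```

```text
[ 0.58022916  0.25536018 -0.2029164 ] [[0.5, -0.0], [0.2, 0.2], [-0.9, 0.4], [-0.1, -1.1], [-0.2, -0.0]]
(array([0.0012, 0.0023, 0.1516]), array([0.0007, 0.0004, 0.0043]))
```

>>> {"op": "step_arm", "data": {"steps": [[[0,0.001,0.001,0.03,0,0,0.004],[0,0.001,0.001,0.06,0,0,0.004],[0,0.001,0.001,0.09,0,0,0.004],[0,0.001,0.001,0.12,0,0,0.004],[0,0.001,0.001,0.14,0,0,0.004],[0,0.001,0.001,0.151,0,0,0.004],[0,0.001,0.001,0.151,0,0,0.004],[0,0.001,0.001,0.151,0,0,0.004],[0.4,0.001,0.001,0.151,0,0,0.004],[0.7,0.001,0.001,0.151,0,0,0.004],[1,0.001,0.001,0.151,0,0,0.004],[1,0.001,0.001,0.151,0,0,0.004],[1,0.001,0.001,0.151,0,0,0.004],[1,0.001,0.001,0.151,0,0,0.004],[1,0.001,0.001,0.151,0,0,0.004],[1,0.001,0.001,0.151,0,0,0.004]]], "force": 50}}

```text
clock: 4.58
position: [0.5784, 0.2574, 0.0997]
tool_rot: [0.774, 0.633, 0.0, 0.0]
wrist_force: [-0.2, -0.5, 3.4]
width: 0.0112
gripper_force: 49.7
```

>>> {"op": "step_arm", "data": {"steps": [[[1,0,0,-0.008,0,0,0],[1,0,0,-0.02,0,0,0],[1,0,0,-0.035,0,0,0],[1,0,0,-0.06,0,0,0],[1,0,0,-0.09,0,0,0],[1,0,0,-0.12,0,0,0],[1,0,0,-0.15,0,0,0],[1,0,0,-0.18,0,0,0],[1,0,0,-0.19,0,0,0],[1,0,0,-0.19,0,0,0]]]}}

```text
clock: 5.42
position: [0.579, 0.2582, 0.2926]
tool_rot: [0.774, 0.633, 0.003, 0.0]
wrist_force: [0.9, 0.1, -4.4]
width: 0.0114
gripper_force: 49.2
```

```bash
python3 - <<'E'
from h import *
c=[.563,-.2245,.199]
w=toworld(c,[.015,.002,.29])[0]
print(plan(w,.199))
from bench import robot; s=robot.state(); print(s["wrist_force"],s["torque"],s["width"],s["position"])
E
```

```text
(array([-0.4685,  0.0933,  0.0014]), array([ 0.0046, -0.0025, -0.399 ]))
[ 0.90810877  0.14125159 -4.35865239] [0.03010315 0.00532939 0.02363458] 0.011444910464683457 [0.57897972 0.25815722 0.29260569]
```

>>> {"op": "step_arm", "data": {"steps": [[[1,-0.03,0.01,0,0,0,-0.03],[1,-0.06,0.02,0,0,0,-0.06],[1,-0.09,0.03,0,0,0,-0.1],[1,-0.12,0.04,0,0,0,-0.13],[1,-0.15,0.05,0,0,0,-0.16],[1,-0.18,0.06,0,0,0,-0.2],[1,-0.21,0.07,0,0,0,-0.23],[1,-0.24,0.08,0,0,0,-0.26],[1,-0.27,0.09,0,0,0,-0.29],[1,-0.3,0.094,0,0,0,-0.32],[1,-0.33,0.094,0,0,0,-0.34],[1,-0.36,0.094,0,0,0,-0.36],[1,-0.39,0.094,0,0,0,-0.38],[1,-0.42,0.094,0,0,0,-0.399],[1,-0.45,0.094,0,0,0,-0.399],[1,-0.462,0.094,0,0,0,-0.399],[1,-0.469,0.094,0,0,0,-0.399],[1,-0.469,0.094,0,0,0,-0.399],[1,-0.469,0.094,0,0,0,-0.399],[1,-0.469,0.094,0,0,0,-0.399]]]}}

```text
clock: 7.08
position: [0.5775, -0.2187, 0.2889]
tool_rot: [0.632, 0.775, 0.0, -0.001]
wrist_force: [0.4, 0.8, -3.3]
width: 0.0117
gripper_force: 49.3
```

```bash
python3 - <<'E'
from h import *
c=[.563,-.2245,.199]
print(plan(toworld(c,[.006,.002,.165])[0],.199))
from bench import robot; s=robot.state(); print(s["dq"],s["wrist_force"],s["width"],s["position"],s["tool_rot"])
E
```

```text
(array([-0.001 , -0.0094,  0.1239]), array([ 0.    , -0.0015,  0.0027]))
[-0.00490617 -0.0040739  -0.00014336 -0.00791651  0.00440261  0.0027214
  0.00295624] [ 0.37376395  0.83269025 -3.34141614] 0.011717537406081245 [ 0.57751802 -0.21867642  0.28888992] [ 6.32309903e-01  7.74715204e-01  4.69521047e-04 -5.65103348e-04]
```

>>> {"op": "step_arm", "data": {"steps": [[[1,-0.001,0,0.03,0,0,0],[1,-0.001,0,0.06,0,0,0],[1,-0.001,-0.002,0.085,0,0,0.002],[1,-0.001,-0.004,0.105,0,0,0.002],[1,-0.001,-0.006,0.116,0,0,0.002],[1,-0.001,-0.006,0.12,0,0,0.002],[1,-0.001,-0.006,0.12,0,0,0.002],[1,-0.001,-0.006,0.12,0,0,0.002],[1,-0.001,-0.006,0.12,0,0,0.002]]]}}

```text
clock: 7.83
position: [0.5726, -0.2231, 0.1709]
tool_rot: [0.634, 0.773, 0.001, 0.001]
wrist_force: [1.0, -0.6, -3.7]
width: 0.0115
gripper_force: 49.2
```

```bash
python3 - <<'E'
from h import *
from bench import robot
c=snap("w3"); im=c["img"][:,:,::-1]
cv2.imwrite("pics/w3b.png",cv2.resize(im[0:290,240:440],None,fx=2.05,fy=2.05,interpolation=cv2.INTER_CUBIC))
t=robot.camera("top"); np.savez("top3.npz",**t); 
print(robot.state()["position"],robot.state()["wrist_force"])
s=cv2.resize(im[0:290,240:440],None,fx=2.05,fy=2.05,interpolation=cv2.INTER_CUBIC)
u=cv2.resize(t["img"][190:300,375:515,::-1],None,fx=2.7,fy=2.7,interpolation=cv2.INTER_CUBIC)
o=np.zeros((595,410+378,3),np.uint8); o[:s.shape[0],:410]=s[:595]; o[:u.shape[0],410:]=u; cv2.imwrite("pics/m3.png",o)
E
```

```text
[ 0.57229041 -0.22327816  0.17064625] [-0.05185817 -0.09862898 -3.5325626 ]
```

View pics/m3.png

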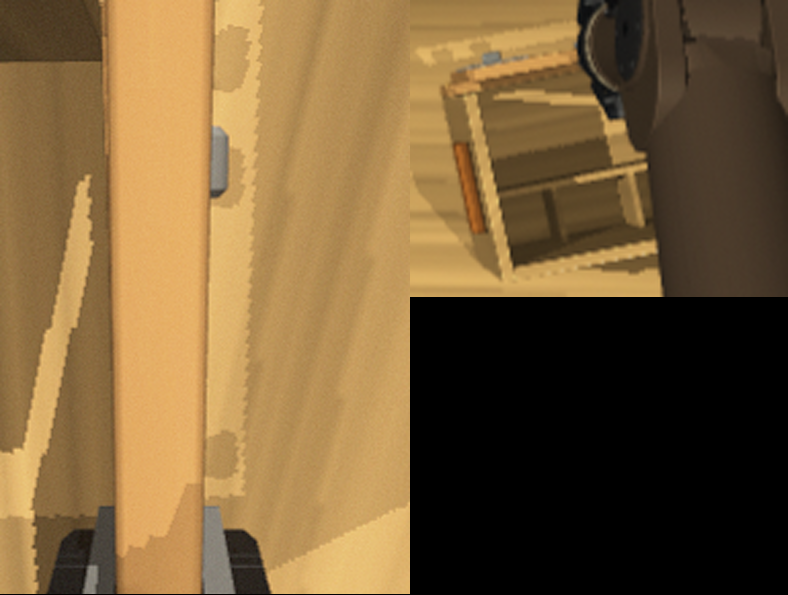

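The crop shows the gripped flap edge-on, with its left knuckle at (219,162), i.e. px (346.6,78.6). It still hides the rail's knuckles because it stands about 10 mm in front of flush.

```bash
cat >> h.py <<'E'
def tray(c,p,d):
    """pixel -> tool-frame point at tool z = d"""
    o,v=ray(c,p,c["tool_from_camera"]); return o+v*(d-o[2])/v[2]
E
python3 - <<'E'
from h import *
c=dict(np.load("w3.npz"));g=lambda u,v:[(u+.5)/2.05-.5+240,(v+.5)/2.05-.5]
print("flap knuckle in tool",tray(c,g(219,162.5),.0847), [tray(c,g(219,v),.0847)[0] for v in(127,198)])
print("top edge centre", [tray(c,g(*q),-.046) for q in((158,10),(160,300),(160,500))])
w=dict(np.load("w1.npz"));h=lambda u,v:[(u+.5)/1.25-.5,(v+.5)/1.25-.5]
T=w["tool"]
for q in((390.5,149.5),(391.5,322.5)):
    t=tray(w,h(*q),.3003-.052); P=T[:3,:3]@t+T[:3,3]; print("chest eye tool",t,"world",P,"now in tool",np.linalg.inv(c["tool"])@np.r_[P,1])
print(R.from_matrix(c["tool"][:3,:3]).as_quat())
E
```

```text
flap knuckle in tool [0.07797622 0.01815961 0.0847    ] [np.float64(0.08733467485280691), np.float64(0.06834686583796529)]
top edge centre [array([ 0.09187599,  0.00101255, -0.046     ]), array([ 0.06051028,  0.0012569 , -0.046     ]), array([ 0.03407885,  0.00128035, -0.046     ])]
chest eye tool [ 0.04005381 -0.00385056  0.2483    ] world [ 0.56022948 -0.14316366  0.05197096] now in tool [0.08094744 0.00323506 0.11884797 1.        ]
chest eye tool [-0.11961934 -0.0034965   0.2483    ] world [ 0.59159913 -0.29972538  0.05207312] now in tool [-0.07872606  0.00330065  0.11893056  1.        ]
[6.34011056e-01 7.73322843e-01 5.57176680e-04 1.20422403e-03]
```

>>> {"op": "step_arm", "data": {"steps": [[[1,0.001,-0.002,0.005,0,0,0],[1,0.002,-0.004,0.01,0,0,0],[1,0.003,-0.006,0.015,0,0,0],[1,0.003,-0.008,0.019,0,0,0],[1,0.003,-0.009,0.02,0,0,0],[1,0.003,-0.01,0.02,0,0,0],[1,0.003,-0.01,0.02,0,0,0],[1,0.003,-0.01,0.02,0,0,0]]]}}

```text
clock: 8.6
position: [0.5616, -0.2219, 0.1494]
tool_rot: [0.634, 0.773, 0.0, 0.0]
wrist_force: [4.6, 1.1, -7.2]
width: 0.0115
gripper_force: 49.4
```

```bash
python3 - <<'E'
from h import *
from bench import robot
c=snap("w4"); im=c["img"][:,:,::-1]
print(robot.state()["position"],robot.state()["tool_rot"],robot.state()["wrist_force"])
cv2.imwrite("pics/w4b.png",cv2.resize(im[40:260,300:380],None,fx=2.7,fy=2.7,interpolation=cv2.INTER_CUBIC) if 0 else cv2.resize(im[30:260,290:380],None,fx=2.6,fy=2.6,interpolation=cv2.INTER_CUBIC))
E
```

```text
[ 0.56163293 -0.22183804  0.14943417] [6.33866052e-01 7.73442667e-01 4.51420295e-04 2.55056297e-04] [ 5.36907111  1.26679407 -7.68968624]
```

View pics/w4b.png

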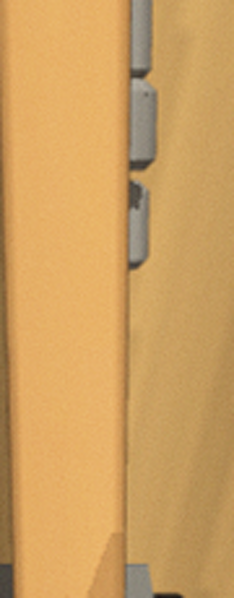

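The crop shows the left hinge from above. The upper rail knuckle ends at row 76, the flap knuckle spans rows 80–168, and the lower rail knuckle spans 180–268.

```bash
python3 - <<'E'
from h import *
c=dict(np.load("w4.npz"));g=lambda u,v:[(u+.5)/2.6-.5+290,(v+.5)/2.6-.5+30]
tz=c["tool"][2,3]
for n,u,v,z in(("up rail end",142,76,.05),("flap hi",144,80,.0647),("flap lo",144,168,.0647),("low rail near",140,180,.05),("low rail far",140,268,.05),("flap outer",157,125,.0647),("rail outer",149,225,.05),("rail outer up",154,40,.05)):
    print(n,tray(c,g(u,v),tz-z).round(4))
w=dict(np.load("w1.npz"));h=lambda u,v:[(u+.5)/1.25-.5,(v+.5)/1.25-.5]
for q in((390.5,149.5),(391.5,322.5)):
    P=w["tool"]@np.r_[tray(w,h(*q),.3003-.05),1]; print((np.linalg.inv(c["tool"])@P).round(4))
E
```

```text
up rail end [0.0897 0.0176 0.0994]
flap hi [0.088  0.0171 0.0847]
flap lo [0.0695 0.0175 0.0847]
low rail near [0.0663 0.0177 0.0994]
low rail far [0.0453 0.0182 0.0994]
flap outer [0.0787 0.0202 0.0847]
rail outer [0.0557 0.0201 0.0994]
rail outer up [0.0975 0.0202 0.0994]
[0.0772 0.0139 0.0995 1.    ]
[-0.0833  0.014   0.0993  1.    ]
```

>>> {"op": "step_arm", "data": {"steps": [[[1,-0.0005,0.0005,0,0,0,0],[1,-0.001,0.0005,0,0,0,0],[1,-0.0011,0.0005,0.001,0,0,0],[1,-0.0011,0.0005,0.002,0,0,0],[1,-0.0011,0.0005,0.003,0,0,0],[1,-0.0011,0.0005,0.004,0,0,0],[1,-0.0011,0.0005,0.005,0,0,0],[1,-0.0011,0.0005,0.006,0,0,0],[1,-0.0011,0.0005,0.007,0,0,0],[1,-0.0011,0.0005,0.008,0,0,0],[1,-0.0011,0.0005,0.009,0,0,0],[1,-0.0011,0.0005,0.01,0,0,0],[1,-0.0011,0.0005,0.01,0,0,0]]]}}

```text
clock: 9.73
position: [0.562, -0.2234, 0.1392]
tool_rot: [0.634, 0.773, 0.0, 0.0]
wrist_force: [4.4, 0.9, -1.6]
width: 0.0114
gripper_force: 50.2
```

>>> {"op": "step_arm", "data": {"steps": [[[1,0,0,0.001,0,0,0],[1,0,0,0.002,0,0,0],[1,0,0,0.003,0,0,0],[1,0,0,0.0035,0,0,0],[1,0,0,0.004,0,0,0],[1,0,0,0.004,0,0,0]]]}}

```text
clock: 10.23
position: [0.562, -0.2234, 0.1353]
tool_rot: [0.634, 0.773, 0.0, 0.0]
wrist_force: [4.9, -0.1, -1.0]
width: 0.0115
gripper_force: 50.2
```

>>> {"op": "step_arm", "data": {"steps": [[[1,0,0,0.0005,0,0,0],[1,0,0,0.001,0,0,0],[1,0,0,0.0015,0,0,0],[1,0,0,0.0015,0,0,0]]]}}

```text
clock: 10.57
position: [0.5621, -0.2236, 0.1347]
tool_rot: [0.634, 0.773, 0.0, 0.001]
wrist_force: [2.9, 0.6, 6.2]
width: 0.0117
gripper_force: 51.5
```

```bash
python3 - <<'E'
from h import *
from bench import robot
c=snap("w5"); im=c["img"][:,:,::-1]; s=robot.state()
Rt=c["tool"][:3,:3]
print(s["position"],"F tool",(Rt.T@s["wrist_force"]).round(2),"M tool",(Rt.T@s["torque"]).round(3),R.from_quat(s["tool_rot"]).as_matrix()[:,2].round(4))
a=cv2.resize(im[30:260,290:380],None,fx=2.6,fy=2.6,interpolation=cv2.INTER_CUBIC)
t=robot.camera("top")["img"][190:300,375:515,::-1]; d=robot.camera("side")["img"][120:270,360:500,::-1]
o=np.zeros((598,234+560,3),np.uint8);o[:,:234]=a;t=cv2.resize(t,None,fx=2.3,fy=2.3);o[:t.shape[0],234:234+t.shape[1]]=t
d=cv2.resize(d,None,fx=2.2,fy=2.2);o[-d.shape[0]:,234:234+d.shape[1]]=d
cv2.imwrite("pics/m5.png",o)
E
```

```text
[ 0.5620505  -0.22359882  0.13465518] F tool [ 0.29  3.14 -6.67] M tool [-0.537 -0.027 -0.642] [ 9.e-04 -7.e-04 -1.e+00]
```

View pics/m5.png

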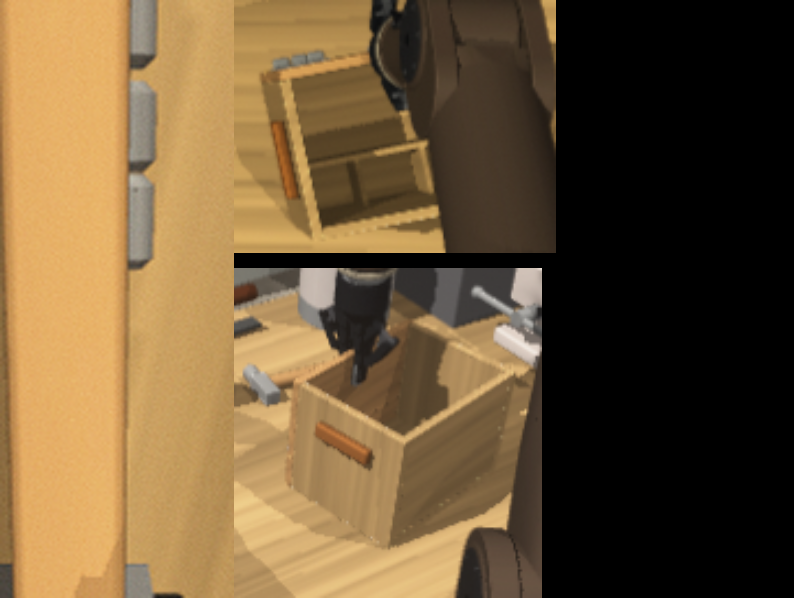

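The close-up shows the left knuckle fully down between the rail knuckles: flap rows 80–168, gap 67–172, so it sits about 1 mm off centre. Moments show slight misalignment, so I'll nudge it into compliance.

>>> {"op": "step_arm", "data": {"steps": [[[1,0.0002,0,-0.0003,-0.001,0,-0.001],[1,0.0004,0,-0.0003,-0.002,0,-0.002],[1,0.0006,0,-0.0003,-0.003,0,-0.003],[1,0.0008,0,-0.0003,-0.004,0,-0.004],[1,0.0008,0,-0.0003,-0.004,0,-0.004],[1,0.0008,0,-0.0003,-0.004,0,-0.004]]]}}

```text
clock: 11.22
position: [0.5621, -0.2236, 0.1347]
tool_rot: [0.633, 0.774, 0.001, 0.002]
wrist_force: [5.4, -2.3, 4.4]
width: 0.0111
gripper_force: 50.7
```

```bash
cat >> h.py <<'E'
def ft():
    from bench import robot
    s=robot.state(); q=R.from_quat(s["tool_rot"]); Rt=q.as_matrix()
    print(np.round(s["position"],4),"F tool",(Rt.T@s["wrist_force"]).round(2),"M tool",(Rt.T@s["torque"]).round(3),"zaxis",Rt[:,2].round(4),"yaw",round(float(np.arctan2(Rt[1,1],Rt[0,1])),4),"g",s["gripper_force"])
E
python3 -c "
from h import *
ft(); snap('w6')
a=cv2.imread('pics/w5.png')[30:260,290:380];b=cv2.imread('pics/w6.png')[30:260,290:380]
for im in (a,b):
    print(im[:,52:56].mean((1,2)).round(0).astype(int)[20:80].tolist())
"
```

```text
[ 0.5621 -0.2236  0.1347] F tool [-3.3   4.83 -4.32] M tool [-0.648 -0.591 -0.538] zaxis [ 5.3e-03 -6.0e-04 -1.0e+00] yaw 0.1999 g 50.72598159313202
[123, 83, 73, 71, 68, 64, 103, 145, 154, 153, 154, 158, 162, 162, 160, 152, 144, 141, 141, 140, 140, 140, 141, 140, 139, 140, 138, 140, 139, 141, 140, 139, 138, 141, 140, 139, 138, 139, 137, 140, 142, 121, 83, 70, 69, 80, 116, 146, 161, 165, 168, 162, 143, 142, 148, 148, 146, 147, 148, 147]
[124, 84, 72, 71, 66, 66, 103, 144, 155, 153, 155, 160, 159, 160, 163, 152, 143, 141, 142, 143, 142, 143, 141, 141, 141, 141, 140, 139, 141, 141, 140, 142, 139, 140, 136, 140, 139, 138, 137, 140, 141, 118, 76, 69, 69, 84, 114, 146, 159, 164, 167, 162, 146, 141, 146, 148, 147, 146, 146, 146]
```

>>> {"op": "step_arm", "data": {"steps": [[[1,0,0,-0.001,0.002,0,-0.001],[1,0,0,-0.002,0.004,0,-0.002],[1,0,0,-0.002,0.004,0,-0.004],[1,0,0,-0.002,0.004,0,-0.004]]]}}

```text
clock: 11.6
position: [0.5618, -0.2228, 0.1357]
tool_rot: [0.631, 0.775, 0.0, 0.0]
wrist_force: [6.4, -0.2, -4.2]
width: 0.0113
gripper_force: 49.6
```

```bash
python3 -c "
from h import *
ft(); c=snap('w7')
a=cv2.resize(c['img'][40:120,325:365,::-1],None,fx=7,fy=7,interpolation=cv2.INTER_CUBIC)
b=cv2.resize(cv2.imread('pics/w5.png')[40:120,325:365],None,fx=7,fy=7,interpolation=cv2.INTER_CUBIC)
cv2.imwrite('pics/m7.png',np.hstack([b,a]))
"
```

```text
[ 0.5618 -0.2228  0.1357] F tool [-1.48  6.25  4.23] M tool [-1.3   -0.357 -0.246] zaxis [ 3.e-04  2.e-04 -1.e+00] yaw 0.2041 g 49.58955466747284
```

View pics/m7.png

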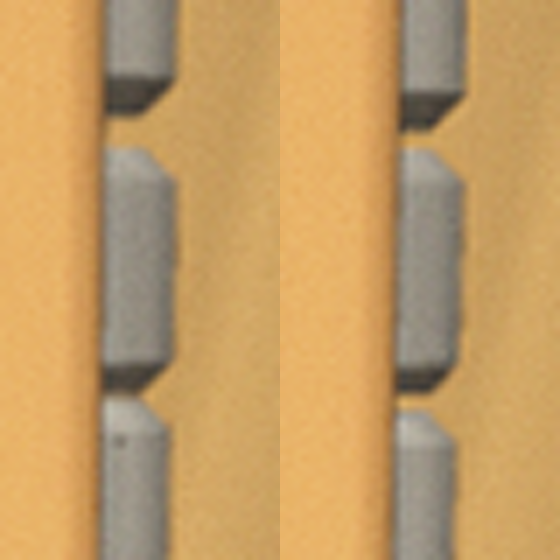

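>>> {"op": "step_arm", "data": {"steps": [[[1,0,0,0.0004,0,0,0],[1,0,0,0.0008,0,0,0],[1,0,0,0.0012,0,0,0],[1,0,0,0.0016,0,0,0],[1,0,0,0.0016,0,0,0],[1,0,0,0.0016,0,0,0]]]}}

```text
clock: 12.15
position: [0.5617, -0.2225, 0.1347]
tool_rot: [0.631, 0.776, 0.0, 0.0]
wrist_force: [4.8, 0.0, 2.4]
width: 0.0114
gripper_force: 50.6
```

```bash
python3 -c "
from h import *
ft()"
```

```text
[ 0.5617 -0.2225  0.1347] F tool [-0.95  4.73 -2.36] M tool [-0.904 -0.076 -0.234] zaxis [ 4.e-04 -0.e+00 -1.e+00] yaw 0.2045 g 50.55122494697571
```

>>> {"op": "step_arm", "data": {"steps": [[[1,0,0,0.0002,0,0,0],[1,0,0,0.0002,0,0,0],[1,0,0,0.0002,0,0,0],[1,0,0,0.0002,0,0,0]]]}}

```text
clock: 12.48
position: [0.5617, -0.2225, 0.1347]
tool_rot: [0.631, 0.776, 0.0, 0.0]
wrist_force: [3.2, 0.3, 4.2]
width: 0.0114
gripper_force: 50.9
```

```bash
python3 -c "
from h import *
ft(); c=snap('w8')
a=cv2.resize(c['img'][40:120,325:365,::-1],None,fx=7,fy=7,interpolation=cv2.INTER_CUBIC)
cv2.imwrite('pics/m8.png',a)"
```

```text
[ 0.5617 -0.2225  0.1347] F tool [-0.4   3.17 -4.22] M tool [-0.774 -0.023 -0.16 ] zaxis [ 4.e-04 -2.e-04 -1.e+00] yaw 0.2046 g 50.94861030578613
```

View pics/m8.png

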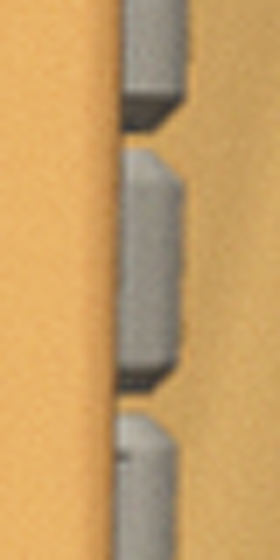

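The knuckle is centred in its gap (clear rows 132–150 and 392–410), in line and seated. The forces are small and steady.

```bash
python3 -c "
from bench import robot
print(robot.job_done())"
```

```text
the job is handed in; nothing more can be done
None
```

The flap stands on the rail, flush against the side walls and held still in the gripper for the pins; I saw the left knuckle seated and centred in its gap, but the right hinge was out of camera view, so I judged it seated only from height and balanced forces.

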